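# Tip a parts tray out over the rim of a bin

### The job

Empty the loaded metal tray into the grey bin: carry it level by its bridge handle, lay its open edge on the bin's rim, and with the tray still resting on the rim tip it until the sanding block, the spring clamp and the tape roll have all slid into the bin. Then put the empty tray back down flat on the table roughly where it stood and let go of it only there. Do not touch the three pieces with the gripper, push the bin along, or disturb the other things on the table.

Things in the scene. Friction and masses are not known exactly. Their poses are not given: they have to be found in the camera images.
- tray: Loose aluminium sheet tray, 200 x 156 mm, 0.32 kg, floor 4 mm thick, 32 mm high walls on both sides and at the back (+x end); its -x edge has no wall or lip (floor flat to the edge). Origin: centre of the underside; z up, x from the open edge to the back wall. At the start it lies flat on the table with the open edge roughly towards the robot, either to the left or to the right of the bin, and carries the three pieces.
- tray_handle (a point): Centre of the tray's wooden bridge handle, a straight flat-sided bar across the tray (along the tray's y), 16 mm thick (tray x), 24 mm tall (z), 148 mm long, 88 mm above the tray's underside over the middle of the tray; free space of 45 mm between it and the pieces below. Grip it at its middle, closing along the tray's x. Axes as the tray's.
- tray_lip (a point): Middle of the lower edge at the tray's open end, 100 mm from its centre towards -x, at underside height. Axes as the tray's.
- bin: Loose open plastic stock bin, 200 (x) x 220 (y) x 85 mm high, walls and floor 6 mm thick, flat-topped rim, 0.95 kg, standing on the table. Origin: centre of the underside; z up; its x points roughly away from the robot. The tray is narrower than the bin's inside both ways, so its open end can reach in over any of the four rims, as suits the arm; the side rims keep clear of the things behind the bin.
- sanding_block: Brown cork sanding block lying on the tray, 60 x 100 x 28 mm, about 80 g. Origin: centre of its underside. The pieces begin to slide on the tray at some 25 to 35 degrees of tilt (friction differs from run to run).
- spring_clamp: Plastic spring clamp lying on its side on the tray, 53 x 101 x 17 mm, about 60 g. Origin: middle of its underside.
- small_roll: Small tape roll lying flat on the tray, diameter 64 mm, 18 mm thick, about 50 g. Origin: centre of its underside. It lies in front of the other two, nearest the open edge.
- big_roll: Bystander: large tape roll, 96 mm across, 24 mm thick, lying flat on the table on the other side of the bin from the tray. Origin: centre of underside.
- clear_cup: Bystander: clear tumbler, 71 mm across, 83 mm tall, behind the bin. Origin: centre of underside.
- cyano_bottle: Bystander: small bottle, 27 mm across, 69 mm tall, behind the bin. Origin: centre of underside.
- side_cutters: Bystander: red-handled side cutters 130 mm long, lying at the far left of the table.
- marker_0: Bystander: felt marker 132 mm long, lying near the left end of the table.
Things that resemble listed ones, but are neither listed nor needed, are in the scene too. There is more than one size of the sanding_block; the one meant has the size given above. What is shaped like the small_roll but pink is not meant.

How it is judged:
On the way, in this order (a step that is already met when the one before it is completed fails the run):
1. the tray is lifted clear of the table with all three pieces on it (height (world z) of tray above 0.04 m and x of sanding_block in the frame of tray between -0.105 and 0.1 m and y of sanding_block in the frame of tray between -0.078 and 0.078 m and z of sanding_block in the frame of tray between 0 and 0.045 m and x of spring_clamp in the frame of tray between -0.105 and 0.1 m and y of spring_clamp in the frame of tray between -0.078 and 0.078 m and z of spring_clamp in the frame of tray between 0 and 0.045 m and x of small_roll in the frame of tray between -0.105 and 0.1 m and y of small_roll in the frame of tray between -0.078 and 0.078 m and z of small_roll in the frame of tray between 0 and 0.045 m), for 0.2 s.
2. the tray, tilted, rests on the bin's rim with its open edge reaching into the bin (contact force between tray and bin above 0.5 N and angle between tray's own z axis and vertical above 0.2 rad and x of tray_lip in the frame of bin between -0.1 and 0.1 m and y of tray_lip in the frame of bin between -0.11 and 0.11 m and z of tray_lip in the frame of bin below 0.09 m), for 0.2 s.
3. all three pieces are in the bin while the tilted tray still rests on it (contact force between tray and bin above 0.3 N and angle between tray's own z axis and vertical above 0.2 rad and x of sanding_block in the frame of bin between -0.1 and 0.1 m and y of sanding_block in the frame of bin between -0.11 and 0.11 m and z of sanding_block in the frame of bin between 0 and 0.08 m and x of spring_clamp in the frame of bin between -0.1 and 0.1 m and y of spring_clamp in the frame of bin between -0.11 and 0.11 m and z of spring_clamp in the frame of bin between 0 and 0.08 m and x of small_roll in the frame of bin between -0.1 and 0.1 m and y of small_roll in the frame of bin between -0.11 and 0.11 m and z of small_roll in the frame of bin between 0 and 0.08 m), for 0.1 s.
At the end, for the whole second after the job is handed in: The block, clamp and tape roll lie at rest in the bin, centres inside the walls and below the rim; the tray lies flat on the table within 60 mm of where it stood, released; the bin is upright and, like the bystanders, within 30 mm of its start (x of sanding_block in the frame of bin between -0.1 and 0.1 m and y of sanding_block in the frame of bin between -0.11 and 0.11 m and z of sanding_block in the frame of bin between 0 and 0.08 m and x of spring_clamp in the frame of bin between -0.1 and 0.1 m and y of spring_clamp in the frame of bin between -0.11 and 0.11 m and z of spring_clamp in the frame of bin between 0 and 0.08 m and x of small_roll in the frame of bin between -0.1 and 0.1 m and y of small_roll in the frame of bin between -0.11 and 0.11 m and z of small_roll in the frame of bin between 0 and 0.08 m and angle between each of tray, bin's own z axis and vertical below 0.05 rad and height (world z) of tray below 0.006 m and distance of tray from where it was at the start of the episode below 0.06 m and linear speed of tray below 0.02 m/s and distance of each of bin, big_roll, clear_cup, cyano_bottle, side_cutters, marker_0 from where it was at the start of the episode below 0.03 m and linear speed of each of bin, sanding_block, spring_clamp, small_roll below 0.03 m/s); the robot touches nothing.
It fails at once if the bin is pushed more than 30 mm (distance of bin from where it was at the start of the episode above 0.03 m).
It fails at once if the gripper handles one of the three pieces (contact force between the fingers and sanding_block above 1 N or contact force between the fingers and spring_clamp above 1 N or contact force between the fingers and small_roll above 1 N).
It fails at once if the tray is dropped (contact force between the fingers and tray below 0.01 N and height (world z) of tray above 0.02 m and linear speed of tray above 0.3 m/s).
It fails at once if a bystander (large tape roll, cup, small bottle, side cutters, marker) is knocked more than 30 mm away (distance of any of big_roll, clear_cup, cyano_bottle, side_cutters, marker_0 from where it was at the start of the episode above 0.03 m).
It also fails if it takes over 64 s, if anything falls off the work surface, if the arm or the gripper's body presses on something with over 40 N, if the wrist force passes 120 N, or if a joint passes its speed limit or range.

### The arm

A 6-joint arm with a two-finger parallel gripper is mounted at the origin on a cart in front of the work surface, level with it; the furniture and walls round the work are solid. World frame = base frame: x ahead of the robot, y to its left, z up, the work surface at z = 0. Lengths are in m, angles in rad, forces in N, time in s.
With the tool pointing down it reaches from about 0.3 to 0.875 m from the base axis. Payload 6.4 kg.
Tool frame: the origin (TCP) lies at the very end of the fingers, on their centre line; the grasp point (between the pads) lies 19 mm behind it; z points along the fingers, y is the direction in which the jaws open and shut (so a half turn about z gives the same grasp; the last joint's range is limited). The gripper opens to 85 mm and grips with 20 to 120 N. Pads are 22 mm wide; open, the fingers measure 114 mm over their backs; the gripper's body (76 mm by 85 mm) begins 54 mm behind the grasp point. The pads swing forward as they close: fully open they stand 13 mm farther back than shut.
Start: joints at [-1.473, 0.181, 1.607, -0, 1.354, -0.206], TCP at [0.172, -0.549, 0.231] pointing down, gripper open.
Joint ranges: [-2.99, 2.99], [-0.89, 2.07], [0.3, 2.58], [-1.14, 4.28], [0, 2.63], [-3.12, 3.12]. Speed limits (rad/s): [2.57, 2.57, 3.01, 3.14, 3.14, 3.14].

### API

Orientations are given as a unit quaternion [w, x, y, z].
In Python, from bench import telemetry, imaging, ctrl gives the robot as it stands.
- The arm moves only by the shell command python3 -m pendant 'ROWS' [OPENING]. ROWS is JSON, a list that holds one entry, the list of rows, each a list of 6 numbers: the shift along the tool's x, y, z in units of 200 mm (1.0 is 200 mm), then the turn, a rotation vector about the tool's x, y, z in units of pi rad (1.0 is pi rad). In form: [[[tx, ty, tz, rx, ry, rz], ...]]. A call has 1 to 12 rows; each row shifts and turns the pose as measured when the row begins, along the tool's axes as they then stand; what a row does not reach is not made up. A row lasts 1/8 s, in which the tool goes at most 62.5 mm and 10.7 degrees, less where a joint would pass 70% of its speed; a pose out of reach is approached as far as the arm can. A call with a number of a shift or a turn outside -1 to 1 is refused whole. A call with a gripper value outside its range is refused whole. OPENING is the closure, from 0 (fully open) to 1 (shut), set as the call begins (- or left out, the last holds). The fingers move at their own pace and stop on an object; the grip force is fixed at half the most. Time passes only in rows, so rows that do not move let the fingers close. It gives the time, the measured TCP pose, the force and the opening at its end, in the units of the state.
- telemetry.get_obs(): the state, without advancing time (a new reading comes with each control period).
- imaging.camera(name): name is "side" or "top" or "wrist"; returns a dict with "pixels" (384x512x3 uint8, blue, green, red), "vfov" (degrees; the focal length in pixels is half the picture's height over the tangent of half this angle, whatever the lens; pixels are square), "cx", "cy" (the principal point, pixels), "R" (3x3) and "t" (3): a world point X has camera coordinates R X + t. Camera axes: x right, y down, z forward; pixel columns grow to the right and rows downward; lengths in m; the calibration is good to about 2 mm. A picture is of the moment at which its call begins. There is no depth.
- ctrl.hand_in(): hands the job in, once; it reports no verdict.
The state is a dict: "time_s": time; "q": joint angles; "dq": joint speeds; "joint_efforts": joint torques, N m; "eef_pos": TCP position; "eef_rot": TCP orientation; "wrist_force": force on the tool from outside, world axes, zero at the start; "torque": the same for the moment, N m; "opening": opening from 0.0 (shut) to 1.0 (fully open).
Only numpy, scipy, OpenCV 4.12 (cv2) and the standard library are available. Lean on these libraries where they do the work, as an engineer would, in place of code of your own. Each camera call takes 0.05 s, during which the arm holds its last target.

## Working session

There is one attempt and no reset: what is moved stays moved. The work goes in short steps, Python scripts to look and compute and a shell command to move; the robot and the scene stay as the last step left them, time stands still between calls to the robot, and variables do not carry over. Pictures are saved under pics/ and viewed, and the job is handed in when it is done.

```bash
ls; mkdir -p pics; python3 - <<'E'
from bench import telemetry, imaging
import cv2
print(telemetry.get_obs())
for n in ["side","top","wrist"]:
    c=imaging.camera(n); cv2.imwrite(f"pics/{n}0.png",c["pixels"]); print(n,c["vfov"],c["cx"],c["cy"],c["R"],c["t"])
E
```

```text
pics
{'time_s': 0.0, 'q': array([-1.47326816e+00,  1.81566423e-01,  1.60800723e+00,  2.57628294e-05,
        1.35380588e+00, -2.06316124e-01]), 'dq': array([-0.00015718, -0.00072081,  0.00057259,  0.00078102,  0.0004555 ,
        0.00179127]), 'joint_efforts': array([ 2.51120095e-03, -4.44870472e+01, -3.51335657e+01, -8.02063960e-05,
        9.05327877e-03, -2.85608201e-05]), 'eef_pos': array([ 0.17199512, -0.54809249,  0.23037026]), 'eef_rot': array([-8.91433662e-04,  9.88482037e-01,  1.51335603e-01,  6.11319906e-05]), 'wrist_force': array([-0.50086846,  0.01999038, -1.0636533 ]), 'torque': array([ 0.00445744,  0.01082952, -0.00816491]), 'opening': 1.0010352525879158}
side 54.469249650141975 254.90965982841465 189.77242782472837 [[-0.9628156  -0.26993041 -0.01112202]
 [-0.1682952   0.63147978 -0.75690819]
 [ 0.21133587 -0.72689123 -0.65342657]] [0.56387789 0.1466565  1.0998006 ]
top 57.71092871183208 258.047084496153 194.84258797294618 [[ 0.0011283  -0.99960792  0.02797754]
 [-0.9844853  -0.0060194  -0.17536378]
 [ 0.17546343 -0.02734561 -0.98410609]] [0.01736585 0.55971688 1.12912063]
wrist 59.420061693209 256.7289106942811 191.5180185131082 [[ 0.29682548 -0.95493079 -0.00134989]
 [-0.90659137 -0.28224342  0.31373673]
 [-0.29997786 -0.09190126 -0.94950905]] [-0.57354904 -0.03876867  0.38143214]
```

View pics/top0.png

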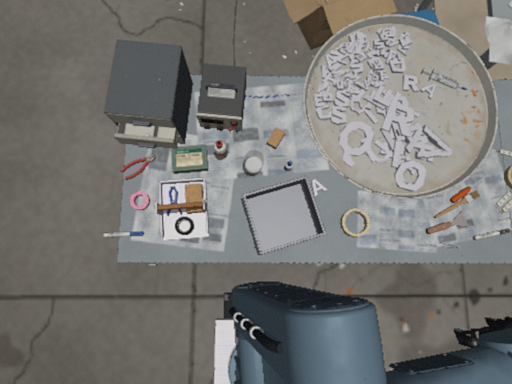

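View pics/side0.png

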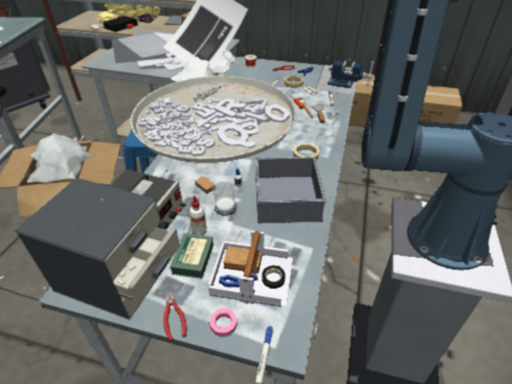

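```bash
python3 - <<'E'
import cv2
a=cv2.imread("pics/top0.png"); cv2.imwrite("pics/top0c.png",cv2.resize(a[140:270,110:400],None,fx=2.75,fy=2.75,interpolation=cv2.INTER_CUBIC))
a=cv2.imread("pics/side0.png"); cv2.imwrite("pics/side0c.png",cv2.resize(a[140:340,140:340],None,fx=3,fy=3,interpolation=cv2.INTER_CUBIC))
E
```

```text
(no output)
```

View pics/top0c.png

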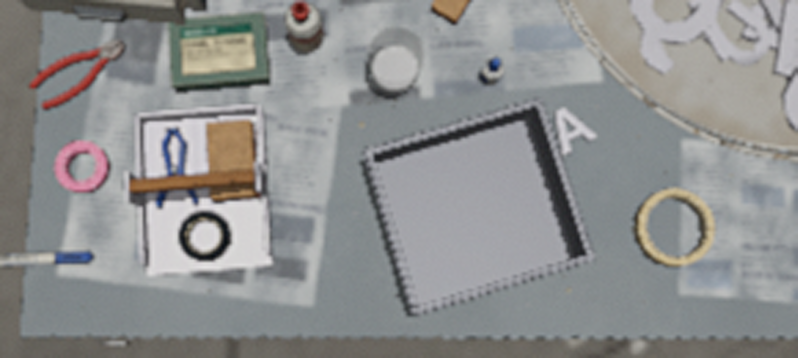

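View pics/side0c.png

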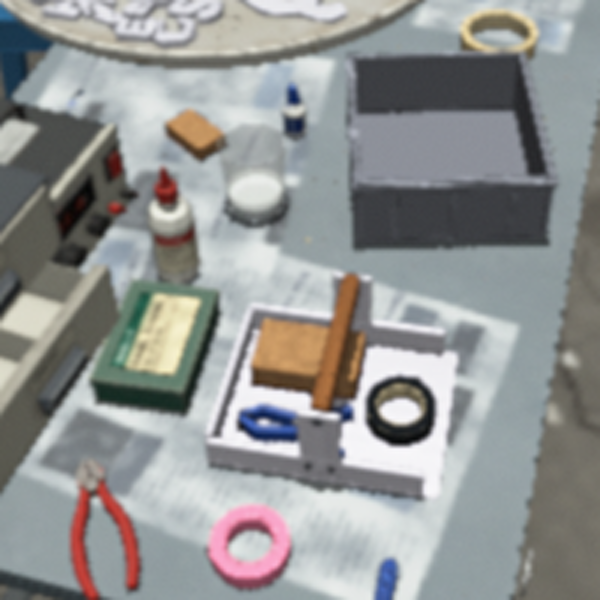

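```bash
cat > h.py <<'E'
import numpy as np
from bench import telemetry, imaging
def P(c,u,v,z):
    f=192/np.tan(np.radians(c["vfov"])/2)
    R=np.array(c["R"]);t=np.array(c["t"])
    d=R.T@np.array([(u-c["cx"])/f,(v-c["cy"])/f,1]);o=-R.T@t
    s=(z-o[2])/d[2];return o+s*d
def proj(c,X):
    f=192/np.tan(np.radians(c["vfov"])/2)
    p=np.array(c["R"])@np.array(X)+np.array(c["t"]);return c["cx"]+f*p[0]/p[2],c["cy"]+f*p[1]/p[2]
E
python3 - <<'E'
from h import *
c=imaging.camera("top");s=imaging.camera("side")
def T(u,v,z): return P(c,110+u/2.75,140+v/2.75,z).round(4)
def S(u,v,z): return P(s,140+u/3,140+v/3,z).round(4)
for n,p in dict(bBL=(365,157,.085),bBR=(543,101,.085),bFR=(592,257,.085),bFL=(413,314,.085),tFL=(149,275,.004),tFR=(271,270,.004),tBL=(135,113,.032),tBR=(264,105,.032),hL=(131,186,.1),hR=(254,180,.1),broll=(675,226,.012),cup=(392,70,0.01),cyano=(490,72,.03)).items(): print(n,T(*p))
for n,p in dict(bBL=(355,185,.085),bFL=(550,183,.085),bFR=(520,57,.085),bBR=(350,60,.085),tFR=(455,350,.004),tFL=(432,495,.0),tBL=(208,440,.032),tBR=(255,303,.032),hL=(325,405,.09),hR=(350,280,.1),broll=(500,35,.012),cup=(255,205,0)).items(): print("S",n,S(*p))
E
```

```text
bBL [0.5455 0.0705 0.085 ]
bBR [ 0.6154 -0.1437  0.085 ]
bFR [ 0.4279 -0.1971  0.085 ]
bFL [0.3616 0.0134 0.085 ]
tFL [0.4094 0.338  0.004 ]
tFR [0.416  0.1875 0.004 ]
tBL [0.6085 0.3583 0.032 ]
tBR [0.62   0.1984 0.032 ]
hL [0.5072 0.3408 0.1   ]
hR [0.515  0.1991 0.1   ]
broll [ 0.472  -0.3198  0.012 ]
cup [0.6724 0.0379 0.01  ]
cyano [ 0.6655 -0.0865  0.03  ]
S bBL [0.5536 0.0731 0.085 ]
S bFL [0.368  0.0205 0.085 ]
S bFR [ 0.4295 -0.1814  0.085 ]
S bBR [ 0.614  -0.1267  0.085 ]
S tFR [0.426 0.185 0.004]
S tFL [0.4145 0.3386 0.    ]
S tBL [0.6054 0.3571 0.032 ]
S tBR [0.6172 0.2017 0.032 ]
S hL [0.5066 0.3373 0.09  ]
S hR [0.5208 0.2099 0.1   ]
S broll [ 0.4706 -0.3232  0.012 ]
S cup [0.6745 0.0429 0.    ]
```

```bash
python3 -m pendant '[[[0,0,0,0,0,-0.053],[0,0,0,0,0,-0.053],[0,0,0,0,0,-0.053],[0,0,0,0,0,-0.053],[0,0,0,0,0,-0.053],[0,0,0,0,0,-0.053],[0,0,0,0,0,-0.053],[0,0,0,0,0,-0.053]]]' 0
python3 -m pendant '[[[0.1,0.05,0,0,0,0],[0.2,0.1,0,0,0,0],[0.2,0.1,0,0,0,0],[0.2,0.1,0,0,0,0],[0.2,0.1,0,0,0,0],[0.2,0.1,0,0,0,0],[0.2,0.1,0,0,0,0],[0.2,0.1,0,0,0,0]]]'
```

```text
time_s: 1.25
eef_pos: [0.1719, -0.5475, 0.2294]
eef_rot: [-0.001, 0.668, 0.744, 0.001]
wrist_force: [-0.3, -0.3, -0.1]
opening: 0.999
time_s: 2.25
eef_pos: [0.2899, -0.2258, 0.2297]
eef_rot: [-0.001, 0.669, 0.743, 0.001]
wrist_force: [1.3, 0.3, 0.6]
opening: 0.999
```

```bash
python3 -m pendant '[[[0.23,0.137,0,0,0,0.013],[0.23,0.137,0,0,0,0],[0.23,0.137,0,0,0,0],[0.23,0.137,0,0,0,0],[0.23,0.137,0,0,0,0],[0.23,0.137,0,0,0,0],[0.23,0.137,0,0,0,0],[0.23,0.137,0,0,0,0],[0.23,0.137,0,0,0,0],[0.2,0.1,0,0,0,0],[0,0,0,0,0,0]]]'
python3 - <<'E'
from h import *
import cv2
c=imaging.camera("wrist");cv2.imwrite("pics/w1.png",c["pixels"])
o=telemetry.get_obs();print(o["q"],o["eef_pos"],o["eef_rot"])
for y in (.196,.270,.344):
  print(y,proj(c,(.511+(.27-y)*.065-.008,y,.1)),proj(c,(.511+(.27-y)*.065+.008,y,.1)))
E
```

```text
time_s: 3.62
eef_pos: [0.5326, 0.2643, 0.2324]
eef_rot: [0.004, 0.684, 0.73, 0.003]
wrist_force: [0.8, -0.3, -0.6]
opening: 0.999
[ 0.26140671  0.2162222   1.56323939 -0.00392633  1.35452737  0.19822501] [0.5321628  0.26304541 0.2322818 ] [0.00363562 0.68411149 0.72936502 0.00221785]
0.196 (np.float64(223.27466774833903), np.float64(250.27059856989598)) (np.float64(240.7538428876183), np.float64(251.16500400638293))
0.27 (np.float64(220.30320595607822), np.float64(171.87243675059597)) (np.float64(239.22662365991198), np.float64(172.96722683629102))
0.344 (np.float64(216.79747269641408), np.float64(79.37821585827535)) (np.float64(237.4252927713865), np.float64(80.73418728631621))
```

View pics/w1.png

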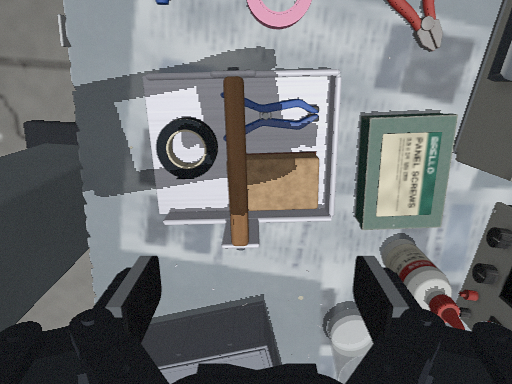

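```bash
python3 - <<'E'
from h import *
c=imaging.camera("wrist");
a=P(c,233.5,78,.1);b=P(c,240,245,.1);m=(a+b)/2
o=telemetry.get_obs();w,x,y,z=o["eef_rot"]
psi=2*np.arctan2(y,x)
print(a,b,m,"yaw",np.arctan2((b-a)[0],-(b-a)[1]),"psi",psi,o["eef_pos"])
from scipy.spatial.transform import Rotation as R
Rm=R.from_quat([x,y,z,w]).as_matrix();print(Rm.round(4))
print(Rm.T@(np.array([m[0],m[1],.069])-o["eef_pos"])/.2)
E
```

```text
[0.51060339 0.34444656 0.1       ] [0.52222689 0.20087264 0.1       ] [0.51641514 0.2726596  0.1       ] yaw 0.08078207170028592 psi 1.6336567594660028 [0.53192335 0.26196717 0.23237998]
[[-0.0628  0.998   0.0082]
 [ 0.998   0.0628 -0.0021]
 [-0.0026  0.0081 -1.    ]]
[ 0.06036263 -0.08062422  0.81612031]
```

```bash
python3 -m pendant '[[[0.06,-0.08,0,0.0026,0.0008,-0.006],[0,0,0.15,0,0,0],[0,0,0.2,0,0,0],[0,0,0.15,0,0,0],[0,0,0,0,0,0],[0,0,0,0,0,0]]]'
python3 - <<'E'
from h import *
from scipy.spatial.transform import Rotation as R
o=telemetry.get_obs();w,x,y,z=o["eef_rot"]
Rm=R.from_quat([x,y,z,w]).as_matrix();print(o["eef_pos"],Rm.round(4))
print(Rm.T@(np.array([.5164,.2727,.069])-o["eef_pos"])/.2)
E
```

```text
time_s: 4.47
eef_pos: [0.5105, 0.2709, 0.1339]
eef_rot: [-0.0, 0.678, 0.735, 0.001]
wrist_force: [0.0, -0.4, 0.2]
opening: 1.0
[0.51053976 0.2709234  0.13388388] [[-0.0798  0.9968  0.0011]
 [ 0.9968  0.0798  0.0017]
 [ 0.0016  0.0012 -1.    ]]
[0.00600676 0.02952447 0.32446515]
```

```bash
python3 -m pendant '[[[0.006,0.03,0.06,0,0,0],[0,0,0.1,0,0,0],[0,0,0.1,0,0,0],[0,0,0.06,0,0,0],[0,0,0,0,0,0]]]'
python3 - <<'E'
from h import *
import cv2
c=imaging.camera("side");cv2.imwrite("pics/s2.png",cv2.resize(c["pixels"][180:340,160:360],None,fx=4,fy=3.7))
o=telemetry.get_obs();print(o["eef_pos"])
E
```

```text
time_s: 5.1
eef_pos: [0.5216, 0.274, 0.0727]
eef_rot: [0.002, 0.678, 0.735, 0.005]
wrist_force: [0.4, -0.3, 0.9]
opening: 1.003
[0.52208673 0.27414483 0.07336332]
```

View pics/s2.png

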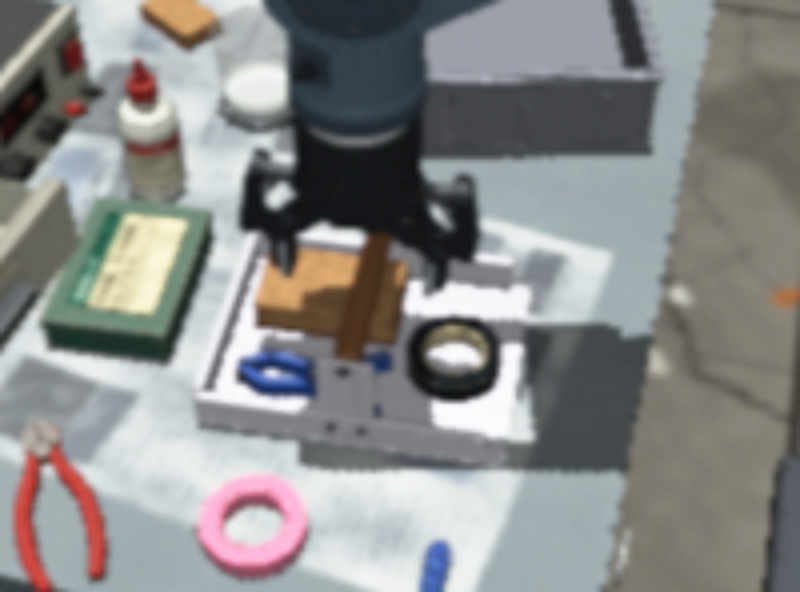

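```bash
python3 -m pendant '[[[0,-0.025,0.015,0,0,0],[0,0,0,0,0,0],[0,0,0,0,0,0]]]'
python3 -m pendant '[[[0,0,0,0,0,0],[0,0,0,0,0,0],[0,0,0,0,0,0],[0,0,0,0,0,0],[0,0,0,0,0,0],[0,0,0,0,0,0],[0,0,0,0,0,0],[0,0,0,0,0,0]]]' 1
python3 -c "
from h import *
import cv2
c=imaging.camera('side');cv2.imwrite('pics/s3.png',cv2.resize(c['pixels'][180:340,160:360],None,fx=4,fy=3.7))
o=telemetry.get_obs();print(o['eef_pos'],o['wrist_force'],o['opening'])"
```

```text
time_s: 5.52
eef_pos: [0.5181, 0.2742, 0.0721]
eef_rot: [0.004, 0.678, 0.735, 0.007]
wrist_force: [0.0, 0.3, 1.2]
opening: 0.999
time_s: 6.52
eef_pos: [0.5182, 0.2743, 0.0729]
eef_rot: [0.003, 0.678, 0.735, 0.007]
wrist_force: [0.9, -0.0, 0.6]
opening: 0.179
[0.51817648 0.27431403 0.0729083 ] [0.77376723 0.00545437 1.86910141] 0.1796796840772188
```

View pics/s3.png

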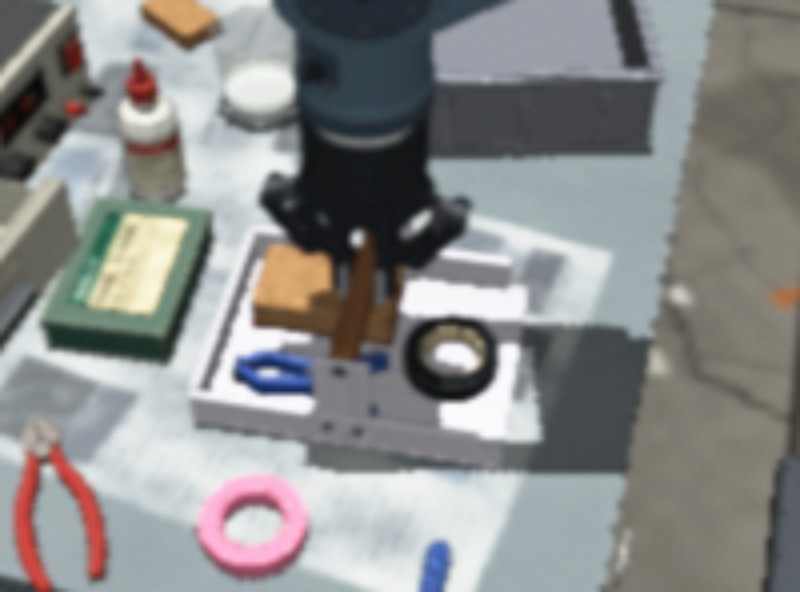

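```bash
python3 -m pendant '[[[0,0,-0.03,0,0,0],[0,0,-0.06,0,0,0],[0,0,-0.09,0,0,0],[0,0,-0.1,0,0,0],[0,0,-0.1,0,0,0],[0,0,-0.1,0,0,0],[0,0,-0.1,0,0,0],[0,0,-0.09,0,0,0],[0,0,-0.06,0,0,0],[0,0,-0.03,0,0,0],[0,0,0,0,0,0]]]'
python3 -c "
from h import *
import cv2
c=imaging.camera('side');cv2.imwrite('pics/s4.png',cv2.resize(c['pixels'][120:320,160:360],None,fx=3,fy=3))
o=telemetry.get_obs();print(o['eef_pos'],o['wrist_force'],o['torque'],o['opening'])"
```

```text
time_s: 7.95
eef_pos: [0.5141, 0.2729, 0.2352]
eef_rot: [0.003, 0.678, 0.735, 0.007]
wrist_force: [0.2, 0.1, -5.8]
opening: 0.175
[0.51387033 0.2728441  0.2347199 ] [ 0.97193728 -1.2200362  -5.3484776 ] [ 0.07204512  0.0229781  -0.00481993] 0.17757580000026357
```

View pics/s4.png

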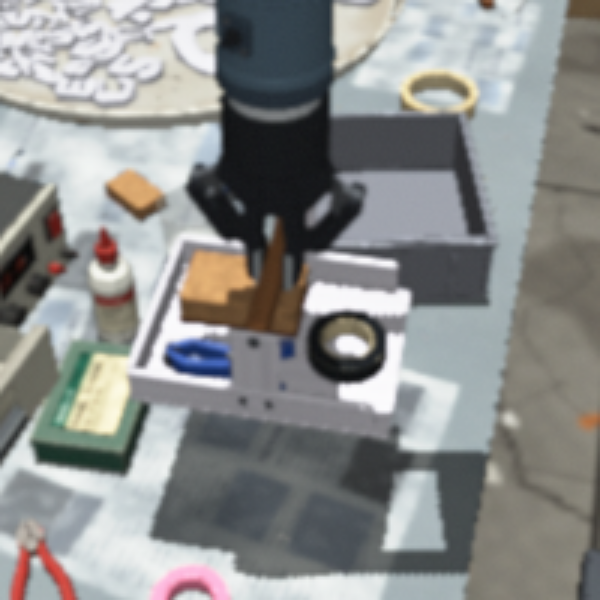

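```bash
python3 -m pendant '[[[0,0,0,0,0,-0.01],[0,0,0,0,0,-0.02],[0,0,0,0,0,-0.03],[0,0,0,0,0,-0.035],[0,0,0,0,0,-0.035],[0,0,0,0,0,-0.035],[0,0,0,0,0,-0.035],[0,0,0,0,0,-0.035],[0,0,0,0,0,-0.035],[0,0,0,0,0,-0.035],[0,0,0,0,0,-0.035]]]'
python3 -m pendant '[[[0,0,0,0,0,-0.035],[0,0,0,0,0,-0.035],[0,0,0,0,0,-0.035],[0,0,0,0,0,-0.035],[0,0,0,0,0,-0.035],[0,0,0,0,0,-0.03],[0,0,0,0,0,-0.018],[0,0,0,0,0,-0.01],[0,0,0,0,0,0]]]'
cat >> h.py <<'E'
from scipy.spatial.transform import Rotation as Ro
def st():
    o=telemetry.get_obs();w,x,y,z=o["eef_rot"]
    return o,Ro.from_quat([x,y,z,w]).as_matrix()
BC=np.array([.489,-.060]);BY=.30
def target(by,z,th,bx=0.0):
    c,s=np.cos(BY),np.sin(BY)
    ex=np.array([c,s,0]);ey=np.array([-s,c,0]);ez=np.array([0,0,1.])
    p=np.array([BC[0],BC[1],0])+bx*ex+by*ey+z*ez
    tx=np.cos(th)*ey+np.sin(th)*ez; tz=-np.sin(th)*ey+np.cos(th)*ez
    # tool y = tray x, tool z=-tray z
    Y=tx;Z=-tz;X=np.cross(Y,Z)
    return p,np.stack([X,Y,Z],1)
def delta(p,Rt):
    o,Rm=st()
    d=Rm.T@(p-o["eef_pos"])/.2
    r=Ro.from_matrix(Rm.T@Rt).as_rotvec()/np.pi
    return d.round(4),r.round(4)
def show():
    o,Rm=st();c,s=np.cos(BY),np.sin(BY)
    d=o["eef_pos"][:2]-BC
    print("t",round(o["time_s"],2),"bin xy",(d@[c,s]).round(4),(d@[-s,c]).round(4),"z",o["eef_pos"][2].round(4),"tilt",np.degrees(np.arctan2(Rm[2,1],-Rm[2,2])).round(2),"F",o["wrist_force"].round(2),"M",o["torque"].round(3),"open",round(o["opening"],3),"q",o["q"].round(2))
E
python3 -c "
from h import *
show();print(delta(*target(.16,.235,0)))"
```

```text
time_s: 9.38
eef_pos: [0.5092, 0.2712, 0.2239]
eef_rot: [-0.002, 0.186, 0.983, -0.0]
wrist_force: [-0.1, 0.1, -5.1]
opening: 0.179
time_s: 10.5
eef_pos: [0.5058, 0.27, 0.2159]
eef_rot: [-0.008, -0.195, 0.981, -0.0]
wrist_force: [0.1, 0.0, -5.1]
opening: 0.173
t 10.5 bin xy 0.1136 0.3102 z 0.2159 tilt 0.15 F [ 0.09  0.02 -5.1 ] M [-0.047 -0.027  0.007] open 0.173 q [ 0.28  0.2   1.61  0.    1.34 -1.68]
(array([ 0.6371, -0.6947, -0.0869]), array([ 0.0006, -0.0054,  0.0297]))
```

```bash
python3 -m pendant '[[[0.02,-0.02,-0.012,0,0,0.01],[0.045,-0.05,-0.012,0,0,0.01],[0.064,-0.07,-0.012,0,0,0.01],[0.064,-0.07,-0.012,0,0,0],[0.064,-0.07,-0.012,0,0,0],[0.064,-0.07,-0.012,0,0,0],[0.064,-0.07,-0.012,0,0,0],[0.064,-0.07,-0.012,0,0,0],[0.064,-0.07,-0.012,0,0,0],[0.064,-0.07,-0.012,0,0,0],[0.045,-0.05,-0.012,0,0,0],[0.02,-0.02,-0.004,0,0,0]]]'
python3 -c "
from h import *
import cv2
show();print(delta(*target(.16,.235,0)))
c=imaging.camera('side');cv2.imwrite('pics/s5.png',cv2.resize(c['pixels'][100:300,160:360],None,fx=3,fy=3))
c=imaging.camera('top');cv2.imwrite('pics/t5.png',cv2.resize(c['pixels'][140:290,150:350],None,fx=4,fy=4))
"
```

```text
time_s: 12.0
eef_pos: [0.4174, 0.0838, 0.2486]
eef_rot: [-0.006, -0.142, 0.99, -0.002]
wrist_force: [-0.9, -0.4, -5.1]
opening: 0.178
t 12.0 bin xy -0.0259 0.1585 z 0.2486 tilt -0.14 F [-0.88 -0.39 -5.14] M [-0.032  0.013 -0.011] open 0.178 q [-0.08 -0.18  1.93 -0.01  1.4  -1.93]
(array([-0.1303,  0.0093,  0.0663]), array([-0.0008, -0.0043, -0.0045]))
```

View pics/s5.png

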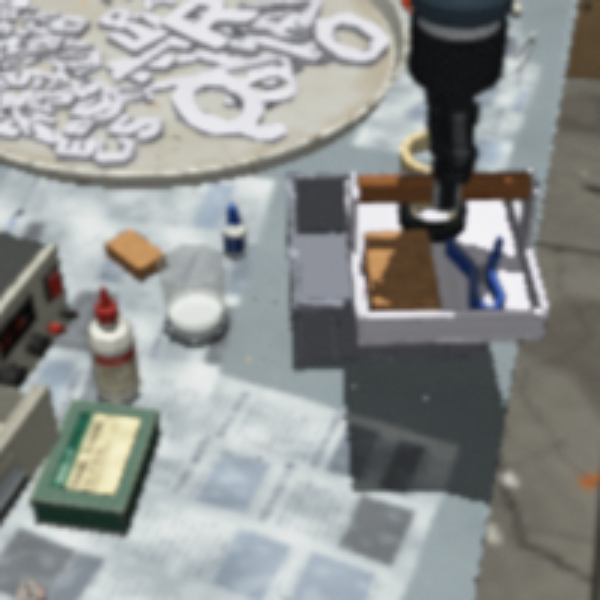

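View pics/t5.png

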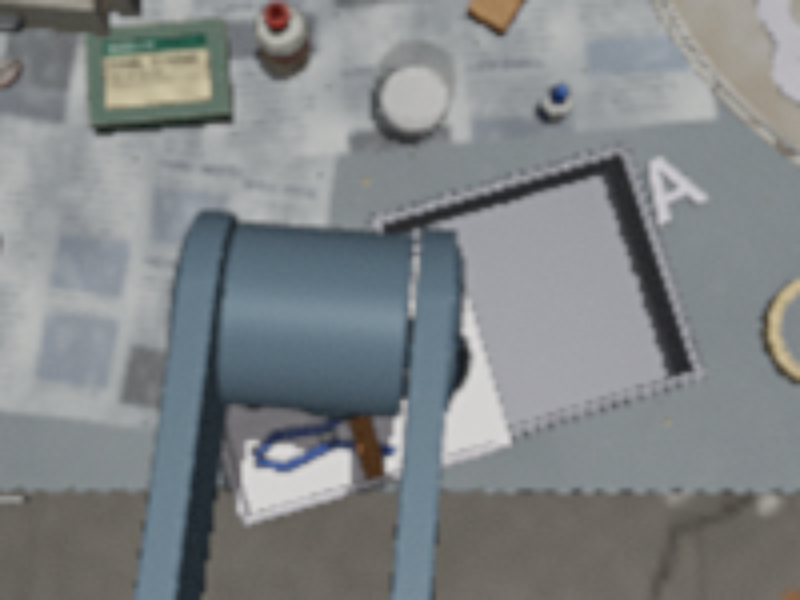

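```bash
python3 -m pendant '[[[-0.015,0,0.003,0,0,0],[-0.03,0,0.003,0,-0.001,-0.001],[-0.03,0,0.003,0,-0.001,-0.001],[-0.03,0,0.003,0,-0.001,-0.001],[-0.02,0,0.003,0,-0.001,-0.001],[-0.005,0,0,0,0,0],[0,0,0,0,0,0]]]'
python3 -c "
from h import *
show();print(delta(*target(.148,.2,np.radians(14))))
"
```

```text
time_s: 12.98
eef_pos: [0.4448, 0.0937, 0.2442]
eef_rot: [-0.001, -0.15, 0.989, -0.001]
wrist_force: [1.0, -0.0, -5.2]
opening: 0.179
t 12.97 bin xy 0.0031 0.1599 z 0.2442 tilt -0.06 F [ 1.02 -0.04 -5.24] M [-0.052  0.057  0.042] open 0.179 q [-0.05 -0.11  1.88 -0.    1.37 -1.93]
(array([ 0.0155, -0.0592,  0.2209]), array([-0.0781, -0.0005,  0.0006]))
```

```bash
python3 -m pendant '[[[0,-0.003,0.01,-0.005,0,0],[0,-0.007,0.02,-0.01,0,0],[0,-0.008,0.025,-0.012,0,0],[0,-0.008,0.025,-0.013,0,0],[0,-0.008,0.025,-0.013,0,0],[0,-0.008,0.025,-0.013,0,0],[0,-0.007,0.02,-0.01,0,0],[0,-0.003,0.01,-0.004,0,0],[0,0,0,0,0,0]]]'
python3 -c "
from h import *
import cv2
show();print(delta(*target(.148,.18,np.radians(15))))
c=imaging.camera('side');cv2.imwrite('pics/s6.png',cv2.resize(c['pixels'][100:300,160:360],None,fx=3,fy=3))
"
```

```text
time_s: 14.1
eef_pos: [0.4471, 0.0848, 0.2087]
eef_rot: [-0.02, -0.148, 0.98, 0.131]
wrist_force: [0.0, -0.3, -5.2]
opening: 0.178
t 14.1 bin xy 0.0028 0.1507 z 0.2087 tilt 15.25 F [ 0.03 -0.29 -5.16] M [-0.439 -0.114 -0.004] open 0.178 q [-0.24 -0.02  1.89  0.23  1.41 -2.17]
(array([ 0.0137, -0.0509,  0.1349]), array([ 0.0014, -0.0001, -0.0003]))
```

View pics/s6.png

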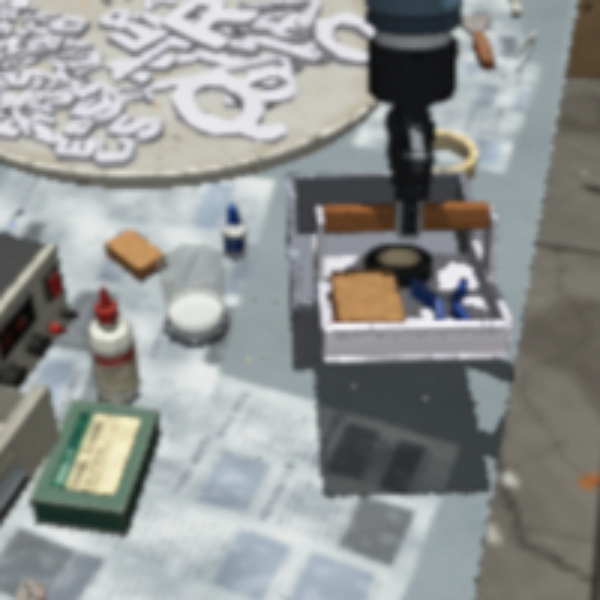

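```bash
python3 -m pendant '[[[0,-0.004,0.015,0,0,0],[0,-0.008,0.03,0,0,0],[0,-0.008,0.03,0,0,0],[0,-0.007,0.025,0,0,0],[0,-0.004,0.015,0,0,0],[0,0,0,0,0,0]]]'
python3 -c "
from h import *
show()"
python3 -m pendant '[[[0,-0.002,0.01,0,0,0],[0,-0.002,0.01,0,0,0],[0,0,0,0,0,0]]]'
python3 -c "
from h import *
show()"
```

```text
time_s: 14.9
eef_pos: [0.447, 0.0858, 0.1836]
eef_rot: [-0.02, -0.149, 0.98, 0.131]
wrist_force: [0.8, 0.3, -4.3]
opening: 0.172
t 14.9 bin xy 0.0029 0.1518 z 0.1836 tilt 15.19 F [ 0.8   0.3  -4.34] M [-0.409 -0.107  0.033] open 0.172 q [-0.24  0.01  1.92  0.23  1.36 -2.18]
time_s: 15.28
eef_pos: [0.4472, 0.086, 0.1796]
eef_rot: [-0.019, -0.149, 0.98, 0.131]
wrist_force: [0.8, 0.5, -5.2]
opening: 0.173
t 15.28 bin xy 0.0032 0.1519 z 0.1796 tilt 15.17 F [ 0.79  0.52 -5.16] M [-0.394 -0.148 -0.005] open 0.173 q [-0.24  0.02  1.92  0.23  1.35 -2.18]
```

```bash
python3 -m pendant '[[[0,-0.003,0.01,0,0,0],[0,-0.003,0.01,0,0,0],[0,-0.003,0.01,0,0,0],[0,0,0,0,0,0]]]'
python3 -c "
from h import *
show()"
python3 -m pendant '[[[0,-0.002,0.01,0,0,0],[0,0,0,0,0,0]]]'
python3 -c "
from h import *
show()"
```

```text
time_s: 15.78
eef_pos: [0.4477, 0.0858, 0.1737]
eef_rot: [-0.019, -0.149, 0.98, 0.13]
wrist_force: [-2.1, -0.3, -2.8]
opening: 0.173
t 15.78 bin xy 0.0037 0.1515 z 0.1737 tilt 15.15 F [-2.11 -0.31 -2.8 ] M [-0.592  0.235  0.059] open 0.173 q [-0.24  0.02  1.93  0.23  1.33 -2.18]
time_s: 16.02
eef_pos: [0.448, 0.0861, 0.1736]
eef_rot: [-0.019, -0.149, 0.98, 0.131]
wrist_force: [-1.4, -1.8, -3.1]
opening: 0.176
t 16.02 bin xy 0.004 0.1517 z 0.1736 tilt 15.16 F [-1.43 -1.77 -3.14] M [-0.843  0.228  0.04 ] open 0.176 q [-0.24  0.03  1.93  0.23  1.33 -2.18]
```

```bash
python3 -m pendant '[[[0,0,0.003,0,0,0],[0,0,0.003,0,0,0],[0,-0.0128,-0.010,-0.0111,0,0],[0,-0.0128,-0.010,-0.0111,0,0],[0,-0.0128,-0.010,-0.0111,0,0],[0,-0.0128,-0.010,-0.0111,0,0],[0,0,0,0,0,0]]]'
python3 -c "
from h import *
show()
p,R=target(.104,.085,0)
o,Rm=st();print('contact in tool',Rm.T@(p-o['eef_pos']))"
```

```text
time_s: 16.9
eef_pos: [0.4528, 0.0726, 0.1801]
eef_rot: [-0.029, -0.148, 0.968, 0.203]
wrist_force: [-1.0, 0.2, 1.3]
opening: 0.18
t 16.9 bin xy 0.0046 0.1374 z 0.1801 tilt 23.68 F [-1.02  0.18  1.25] M [-0.659  0.268  0.099] open 0.18 q [-0.34  0.08  1.88  0.33  1.44 -2.31]
contact in tool [ 0.00509806 -0.06872807  0.07363115]
```

```bash
python3 -m pendant '[[[0,-0.0128,-0.0135,-0.0111,0,0],[0,-0.0128,-0.012,-0.0111,0,0],[0,-0.0128,-0.0115,-0.0111,0,0],[0,-0.0128,-0.0115,-0.0111,0,0],[0,0,0,0,0,0]]]'
python3 -c "
from h import *
import cv2
show()
c=imaging.camera('side');cv2.imwrite('pics/s7.png',cv2.resize(c['pixels'][100:300,160:360],None,fx=3,fy=3))
"
```

```text
time_s: 17.52
eef_pos: [0.4578, 0.058, 0.1841]
eef_rot: [-0.039, -0.145, 0.95, 0.275]
wrist_force: [-0.2, -1.7, 0.0]
opening: 0.176
t 17.52 bin xy 0.005 0.122 z 0.1841 tilt 32.26 F [-0.2  -1.73  0.04] M [-0.922  0.141  0.127] open 0.176 q [-0.43  0.16  1.84  0.41  1.54 -2.4 ]
```

View pics/s7.png

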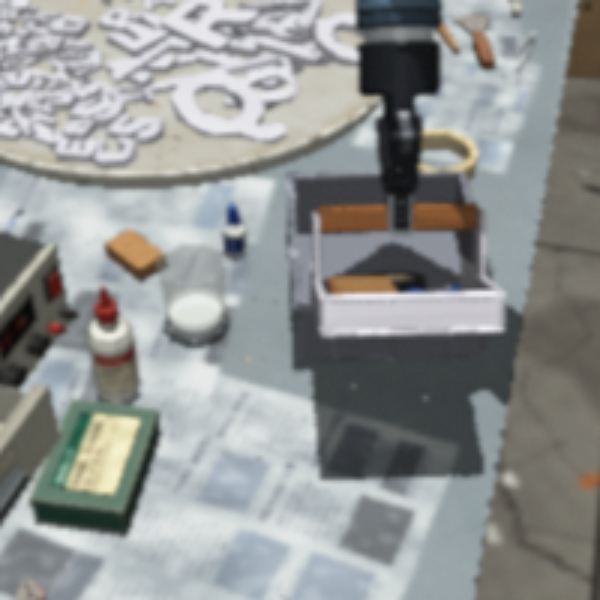

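```bash
python3 -m pendant '[[[0,-0.0128,-0.0115,-0.0111,0,0],[0,-0.0128,-0.0115,-0.0111,0,0],[0,-0.0128,-0.0115,-0.0111,0,0],[0,-0.0128,-0.0115,-0.0111,0,0],[0,0,0,0,0,0],[0,0,0,0,0,0]]]'
python3 -c "
from h import *
import cv2
show()
c=imaging.camera('side');cv2.imwrite('pics/s8.png',cv2.resize(c['pixels'][120:260,230:370],None,fx=4,fy=4))
c=imaging.camera('top');cv2.imwrite('pics/t8.png',cv2.resize(c['pixels'][140:290,150:350],None,fx=4,fy=4))
"
```

```text
time_s: 18.32
eef_pos: [0.4626, 0.0436, 0.186]
eef_rot: [-0.049, -0.142, 0.927, 0.344]
wrist_force: [-0.4, -2.2, 2.5]
opening: 0.18
t 18.32 bin xy 0.0054 0.1068 z 0.186 tilt 40.7 F [-0.43 -2.22  2.51] M [-0.785  0.222  0.238] open 0.18 q [-0.51  0.26  1.78  0.47  1.64 -2.48]
```

View pics/s8.png

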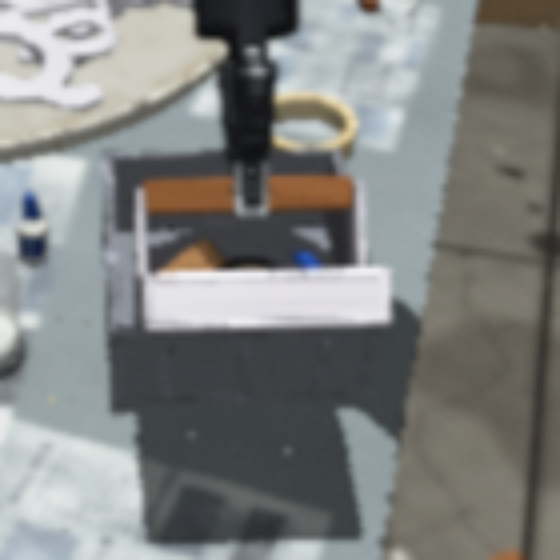

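View pics/t8.png

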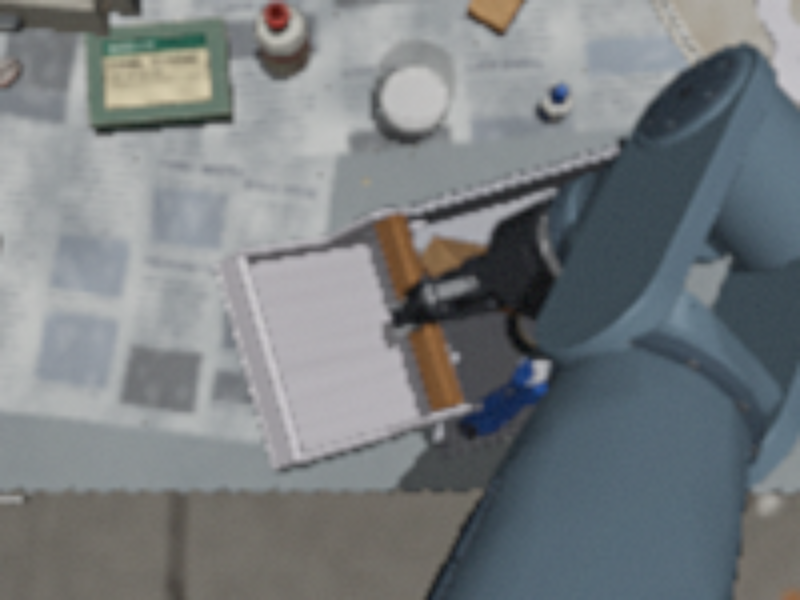

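```bash
python3 -m pendant '[[[0,-0.0128,-0.0135,-0.0111,0,0],[0,-0.0128,-0.0125,-0.0111,0,0],[0,-0.0128,-0.012,-0.0111,0,0],[0,-0.0128,-0.012,-0.0111,0,0],[0,0,0,0,0,0]]]'
python3 -c "
from h import *
import cv2
show()
c=imaging.camera('top');cv2.imwrite('pics/t9.png',cv2.resize(c['pixels'][140:290,150:350],None,fx=4,fy=4))
c=imaging.camera('wrist');cv2.imwrite('pics/w9.png',c['pixels'])
"
```

```text
time_s: 19.05
eef_pos: [0.4672, 0.0291, 0.1859]
eef_rot: [-0.059, -0.138, 0.899, 0.412]
wrist_force: [0.9, -3.0, 0.1]
opening: 0.178
t 19.05 bin xy 0.0055 0.0916 z 0.1859 tilt 49.22 F [ 0.9  -3.01  0.05] M [-0.964 -0.017  0.27 ] open 0.178 q [-0.57  0.37  1.72  0.53  1.75 -2.54]
```

View pics/t9.png

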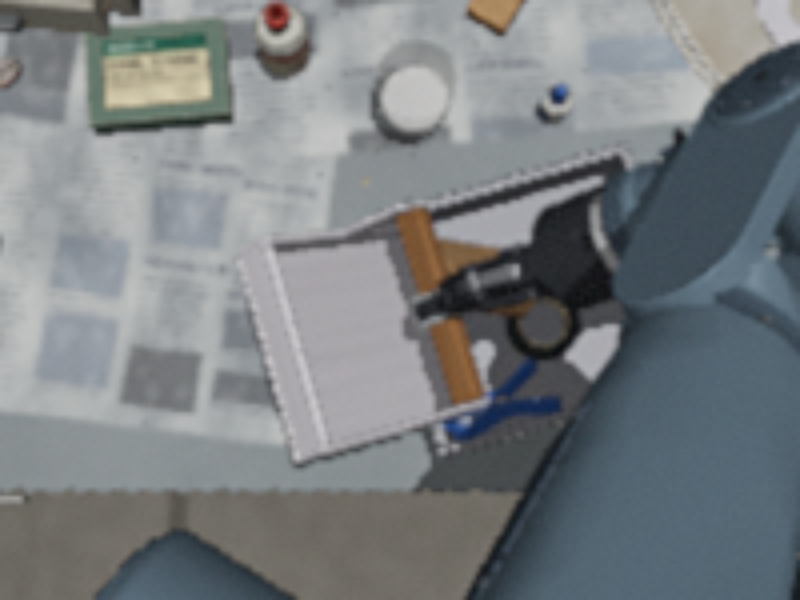

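View pics/w9.png

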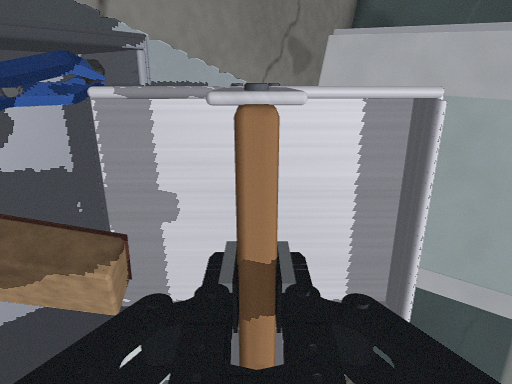

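```bash
python3 -c "
from h import *
import cv2
c=imaging.camera('side');cv2.imwrite('pics/s9.png',cv2.resize(c['pixels'][130:230,240:350],None,fx=6,fy=6,interpolation=cv2.INTER_CUBIC))
a=cv2.imread('pics/t9.png');
c=imaging.camera('top');cv2.imwrite('pics/t9b.png',cv2.resize(c['pixels'][175:260,220:320],None,fx=7,fy=7,interpolation=cv2.INTER_CUBIC))
show()
"
```

```text
t 19.25 bin xy 0.0054 0.0922 z 0.186 tilt 49.05 F [-0.65 -3.77 -2.83] M [-1.456 -0.126  0.222] open 0.171 q [-0.56  0.36  1.72  0.52  1.75 -2.54]
```

View pics/s9.png

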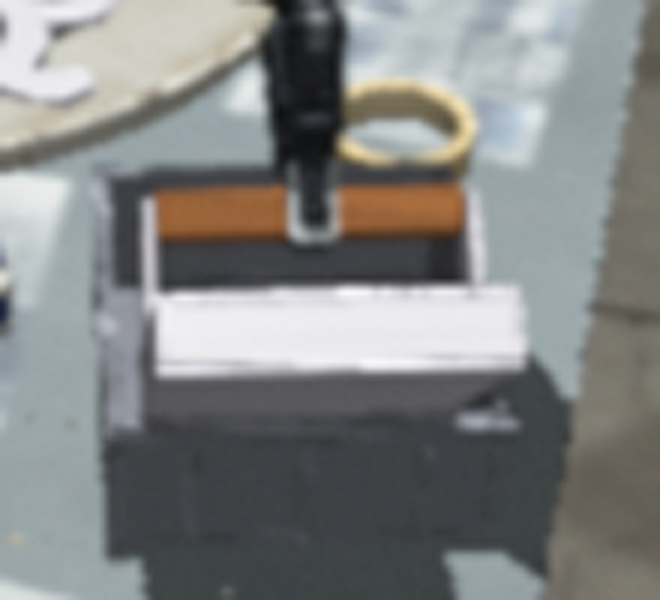

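View pics/t9b.png

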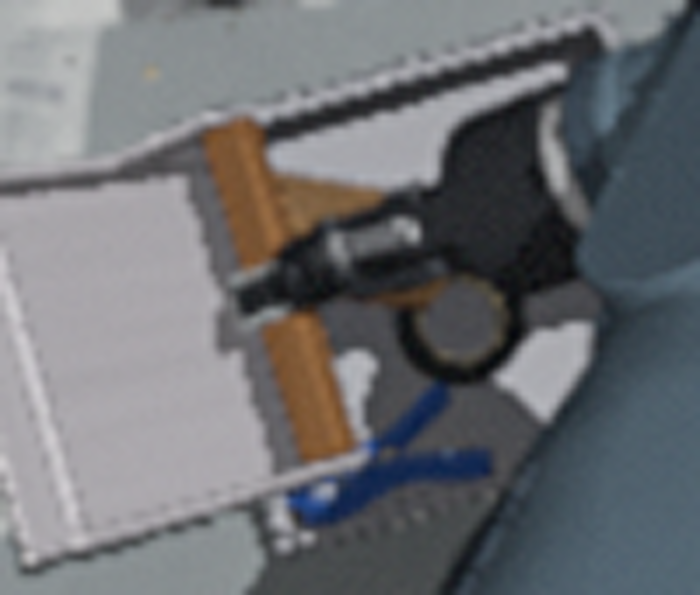

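```bash
python3 -c "
from h import *
import cv2
show()
o,Rm=st()
T=lambda x,y,z:o['eef_pos']+Rm@np.array([-y,x,.073-z])  # tray coords (x,y,z) from TCP below tray centre
c=imaging.camera('wrist');t=imaging.camera('top')
for y in(-.078,0,.078):
  X=T(-.1,y,.004);print(y,X.round(4),np.round(proj(c,X)),np.round(proj(t,X)))
for uv in [(128,237),(122,312),(0,218),(0,303)]:
  for z in(.006,.034,.05): 
    X=P(c,*uv,z);d=X[:2]-BC;print(uv,z,X.round(3),'bin',(d@[np.cos(.3),np.sin(.3)]).round(3),(d@[-np.sin(.3),np.cos(.3)]).round(3))
"
```

```text
t 19.25 bin xy 0.0054 0.0922 z 0.186 tilt 49.05 F [-0.65 -3.77 -2.83] M [-1.456 -0.126  0.222] open 0.171 q [-0.56  0.36  1.72  0.52  1.75 -2.54]
-0.078 [ 0.3973 -0.0061  0.0647] [89. 83.] [266. 243.]
0 [0.4718 0.0171 0.0653] [107. 205.] [259. 220.]
0.078 [0.5463 0.0403 0.0659] [122. 303.] [252. 198.]
(128, 237) 0.006 [0.515 0.073 0.006] bin 0.065 0.12
(128, 237) 0.034 [0.506 0.056 0.034] bin 0.05 0.106
(128, 237) 0.05 [0.5   0.046 0.05 ] bin 0.042 0.098
(122, 312) 0.006 [0.591 0.08  0.006] bin 0.139 0.104
(122, 312) 0.034 [0.573 0.062 0.034] bin 0.117 0.092
(122, 312) 0.05 [0.563 0.052 0.05 ] bin 0.104 0.085
(0, 218) 0.006 [ 0.496 -0.026  0.006] bin 0.017 0.031
(0, 218) 0.034 [ 0.489 -0.033  0.034] bin 0.008 0.026
(0, 218) 0.05 [ 0.484 -0.037  0.05 ] bin 0.002 0.023
(0, 303) 0.006 [ 0.56  -0.019  0.006] bin 0.08 0.018
(0, 303) 0.034 [ 0.546 -0.027  0.034] bin 0.064 0.015
(0, 303) 0.05 [ 0.538 -0.032  0.05 ] bin 0.055 0.013
```

```bash
python3 -m pendant '[[[0,-0.0128,-0.0115,-0.0111,0,0],[0,-0.0128,-0.0115,-0.0111,0,0],[0,-0.0128,-0.0115,-0.0111,0,0],[0,-0.0128,-0.0115,-0.0111,0,0],[0,0,0.003,0,0,0],[0,0,0.003,0,0,0]]]'
python3 -c "
from h import *
import cv2
show()
c=imaging.camera('top');cv2.imwrite('pics/t10.png',cv2.resize(c['pixels'][175:260,220:320],None,fx=7,fy=7,interpolation=cv2.INTER_CUBIC))
c=imaging.camera('wrist');cv2.imwrite('pics/w10.png',c['pixels'])
o,Rm=st()
T=lambda x,y,z:o['eef_pos']+Rm@np.array([-y,x,.073-z])
for y in(-.078,0,.078):
  X=T(-.1,y,.004);print(y,X.round(4),np.round(proj(c,X)))
"
```

```text
time_s: 20.1
eef_pos: [0.4717, 0.0156, 0.184]
eef_rot: [-0.069, -0.134, 0.865, 0.478]
wrist_force: [-0.8, -6.1, 3.1]
opening: 0.18
t 20.1 bin xy 0.0058 0.0773 z 0.184 tilt 57.78 F [-0.75 -6.05  3.09] M [-0.914  0.149  0.503] open 0.18 q [-0.61  0.48  1.66  0.57  1.85 -2.58]
-0.078 [ 0.3968 -0.0025  0.062 ] [89. 83.]
0 [0.4713 0.0207 0.0627] [107. 205.]
0.078 [0.5457 0.0439 0.0634] [122. 303.]
```

View pics/t10.png

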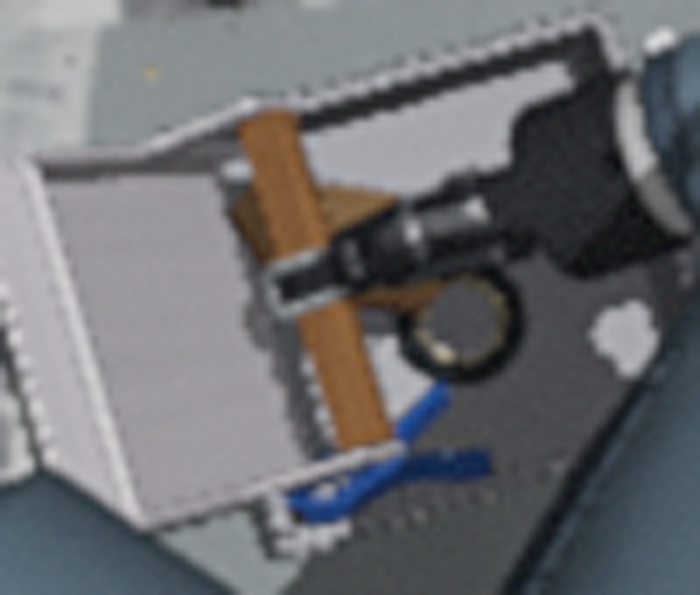

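View pics/w10.png

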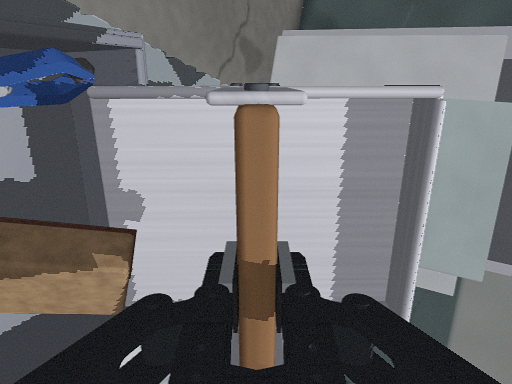

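```bash
python3 -c "
from h import *
t=imaging.camera('top');c=imaging.camera('wrist')
def b(X):
  d=X[:2]-BC;return [(d@[np.cos(.3),np.sin(.3)]).round(3),(d@[-np.sin(.3),np.cos(.3)]).round(3)]
for n,uv in dict(jaw=(310,505),arm1=(440,390),arm2=(490,465),roll=(460,325),corner=(280,545),blk=(380,200),rimBR=(605,18)).items():
  print(n,[(z,b(P(t,220+uv[0]/7,175+uv[1]/7,z))) for z in(.01,.03,.06,.085)])
for n,uv in dict(jaw=(90,78),jawtop=(50,50),low=(0,100)).items():
  print('w',n,[(z,b(P(c,*uv,z))) for z in(.01,.03,.06,.085)])
show()
"
```

```text
jaw [(0.01, [np.float64(-0.082), np.float64(0.085)]), (0.03, [np.float64(-0.082), np.float64(0.086)]), (0.06, [np.float64(-0.082), np.float64(0.087)]), (0.085, [np.float64(-0.083), np.float64(0.089)])]
arm1 [(0.01, [np.float64(-0.047), np.float64(0.007)]), (0.03, [np.float64(-0.048), np.float64(0.009)]), (0.06, [np.float64(-0.049), np.float64(0.013)]), (0.085, [np.float64(-0.05), np.float64(0.016)])]
arm2 [(0.01, [np.float64(-0.089), np.float64(-0.005)]), (0.03, [np.float64(-0.089), np.float64(-0.003)]), (0.06, [np.float64(-0.09), np.float64(0.001)]), (0.085, [np.float64(-0.09), np.float64(0.004)])]
roll [(0.01, [np.float64(-0.02), np.float64(-0.012)]), (0.03, [np.float64(-0.021), np.float64(-0.01)]), (0.06, [np.float64(-0.023), np.float64(-0.006)]), (0.085, [np.float64(-0.024), np.float64(-0.002)])]
corner [(0.01, [np.float64(-0.096), np.float64(0.104)]), (0.03, [np.float64(-0.096), np.float64(0.105)]), (0.06, [np.float64(-0.096), np.float64(0.106)]), (0.085, [np.float64(-0.096), np.float64(0.107)])]
blk [(0.01, [np.float64(0.051), np.float64(0.007)]), (0.03, [np.float64(0.049), np.
[... 376 characters left out ...]
.03, [np.float64(-0.074), np.float64(0.104)]), (0.06, [np.float64(-0.074), np.float64(0.085)]), (0.085, [np.float64(-0.074), np.float64(0.069)])]
w jawtop [(0.01, [np.float64(-0.092), np.float64(0.091)]), (0.03, [np.float64(-0.09), np.float64(0.08)]), (0.06, [np.float64(-0.088), np.float64(0.064)]), (0.085, [np.float64(-0.087), np.float64(0.051)])]
w low [(0.01, [np.float64(-0.061), np.float64(0.055)]), (0.03, [np.float64(-0.062), np.float64(0.047)]), (0.06, [np.float64(-0.064), np.float64(0.035)]), (0.085, [np.float64(-0.065), np.float64(0.025)])]
t 20.3 bin xy 0.0058 0.0774 z 0.1841 tilt 57.75 F [-0.36 -5.1   2.86] M [-1.043  0.012  0.487] open 0.177 q [-0.61  0.48  1.66  0.57  1.85 -2.58]
```

```bash
python3 -m pendant '[[[0,0.01,-0.003,0,0,0],[0,0.02,0,0,0,0],[0,0.02,0,0,0,0],[0,0.02,0,0,0,0],[0,0,0,0,0,0]]]'
python3 -c "
from h import *
import cv2
show()
c=imaging.camera('top');cv2.imwrite('pics/t11.png',cv2.resize(c['pixels'][175:260,220:320],None,fx=7,fy=7,interpolation=cv2.INTER_CUBIC))
c=imaging.camera('wrist');cv2.imwrite('pics/w11.png',c['pixels'])
"
```

```text
time_s: 20.92
eef_pos: [0.4696, 0.0226, 0.196]
eef_rot: [-0.069, -0.134, 0.865, 0.479]
wrist_force: [0.7, -2.3, -1.3]
opening: 0.177
t 20.93 bin xy 0.0059 0.0846 z 0.196 tilt 57.87 F [ 0.65 -2.33 -1.25] M [-1.256 -0.3    0.205] open 0.177 q [-0.6   0.45  1.67  0.58  1.86 -2.57]
```

View pics/t11.png

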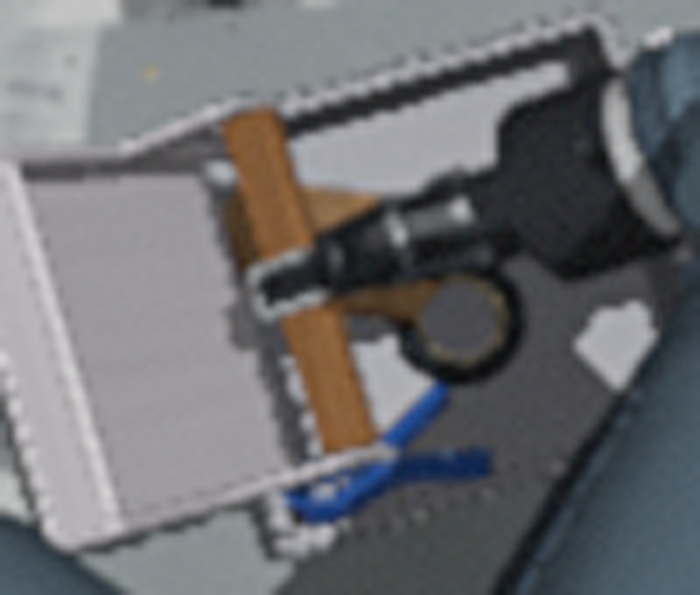

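View pics/w11.png

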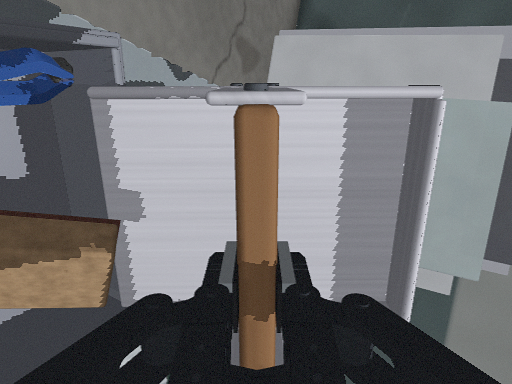

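```bash
python3 -m pendant '[[[0,0.015,0.003,0,0,0],[0,0.015,0.003,0,0,0],[0,0.005,0.004,0,0,0],[0,0,0.004,0,0,0],[0,0,0.003,0,0,0]]]'
python3 -c "
from h import *
import cv2
show()
c=imaging.camera('top');cv2.imwrite('pics/t12.png',cv2.resize(c['pixels'][175:260,220:320],None,fx=7,fy=7,interpolation=cv2.INTER_CUBIC))
c=imaging.camera('wrist');cv2.imwrite('pics/w12.png',c['pixels'])
"
```

```text
time_s: 21.65
eef_pos: [0.4686, 0.0269, 0.2004]
eef_rot: [-0.068, -0.133, 0.867, 0.476]
wrist_force: [0.9, -5.3, -0.8]
opening: 0.172
t 21.65 bin xy 0.0062 0.089 z 0.2004 tilt 57.5 F [ 0.89 -5.29 -0.78] M [-1.764 -0.216  0.466] open 0.172 q [-0.6   0.44  1.68  0.58  1.86 -2.56]
```

View pics/w12.png

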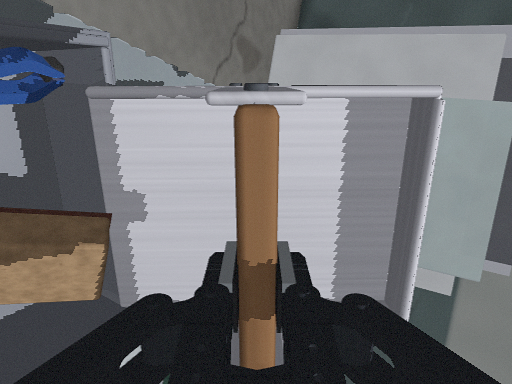

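View pics/t12.png

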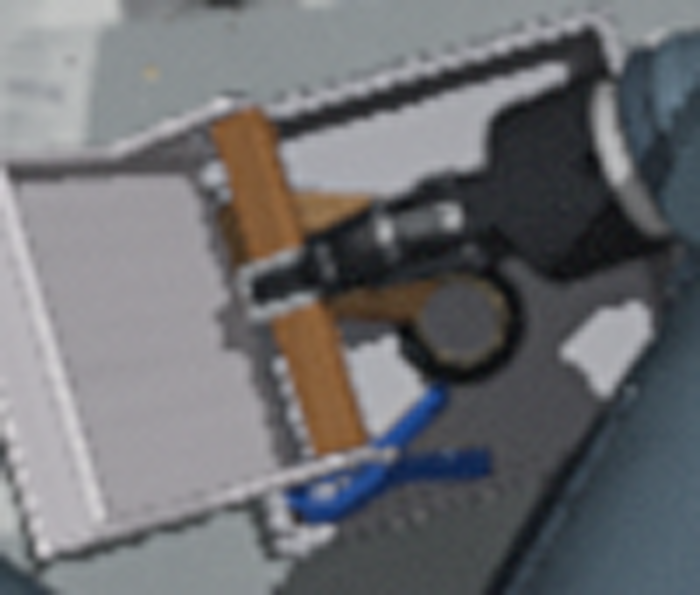

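```bash
python3 -m pendant '[[[0,0.017,-0.012,0,0,0],[0,0.034,-0.022,0,0,0],[0,0.05,-0.032,0,0,0],[0,0.05,-0.032,0,0,0],[0,0.05,-0.032,0,0,0],[0,0.05,-0.032,0,0,0],[0,0.05,-0.032,0,0,0],[0,0.05,-0.032,0,0,0],[0,0.034,-0.022,0,0,0],[0,0.017,-0.012,0,0,0],[0,0,0,0,0,0]]]'
python3 -c "
from h import *
import cv2
show();print(delta(*target(.2,.28,0)))
c=imaging.camera('top');cv2.imwrite('pics/t13.png',cv2.resize(c['pixels'][140:290,150:350],None,fx=4,fy=4,interpolation=cv2.INTER_CUBIC))
"
```

```text
time_s: 23.12
eef_pos: [0.4669, 0.0275, 0.3039]
eef_rot: [-0.068, -0.134, 0.865, 0.478]
wrist_force: [-0.3, 0.1, -4.2]
opening: 0.171
t 23.12 bin xy 0.0048 0.0902 z 0.3039 tilt 57.74 F [-0.25  0.07 -4.17] M [-1.009 -0.277 -0.012] open 0.171 q [-0.6   0.29  1.63  0.63  2.02 -2.44]
(array([0.0241, 0.1923, 0.5281]), array([0.3208, 0.0026, 0.002 ]))
```

View pics/t13.png

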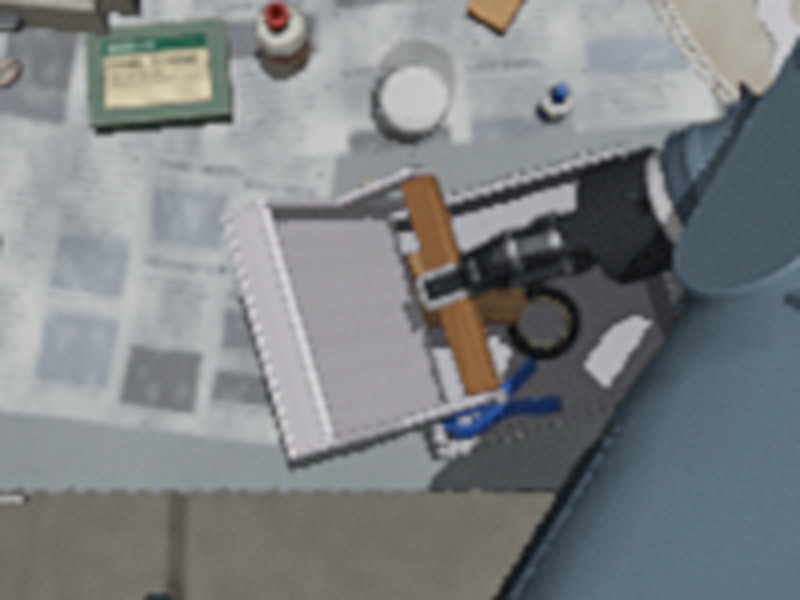

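```bash
python3 -m pendant '[[[0,0,0,0.02,0,0],[0,0,0,0.035,0,0],[0,0,0,0.035,0,0],[0,0,0,0.035,0,0],[0,0,0,0.035,0,0],[0,0,0,0.035,0,0],[0,0,0,0.035,0,0],[0,0,0,0.035,0,0],[0,0,0,0.035,0,0],[0,0,0,0.018,0,0],[0,0,0,0,0,0]]]'
python3 -c "
from h import *
import cv2
show();print(delta(*target(.31,.28,0,.11)))
c=imaging.camera('side');cv2.imwrite('pics/s14.png',c['pixels'])
c=imaging.camera('top');cv2.imwrite('pics/t14.png',cv2.resize(c['pixels'][140:290,150:350],None,fx=4,fy=4,interpolation=cv2.INTER_CUBIC))
"
```

```text
time_s: 24.55
eef_pos: [0.464, 0.0297, 0.306]
eef_rot: [0.01, -0.152, 0.988, -0.016]
wrist_force: [0.6, 1.1, -2.3]
opening: 0.176
t 24.55 bin xy 0.0027 0.0931 z 0.306 tilt -1.98 F [ 0.63  1.06 -2.34] M [0.075 0.017 0.061] open 0.176 q [-0.18 -0.15  1.79 -0.02  1.47 -2.05]
(array([-0.54  ,  1.0859,  0.1005]), array([-0.011 ,  0.0048,  0.0015]))
```

View pics/s14.png

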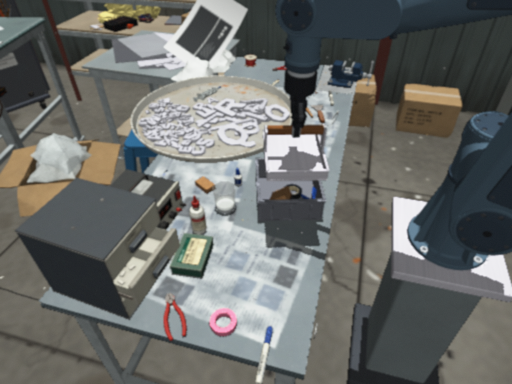

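View pics/t14.png

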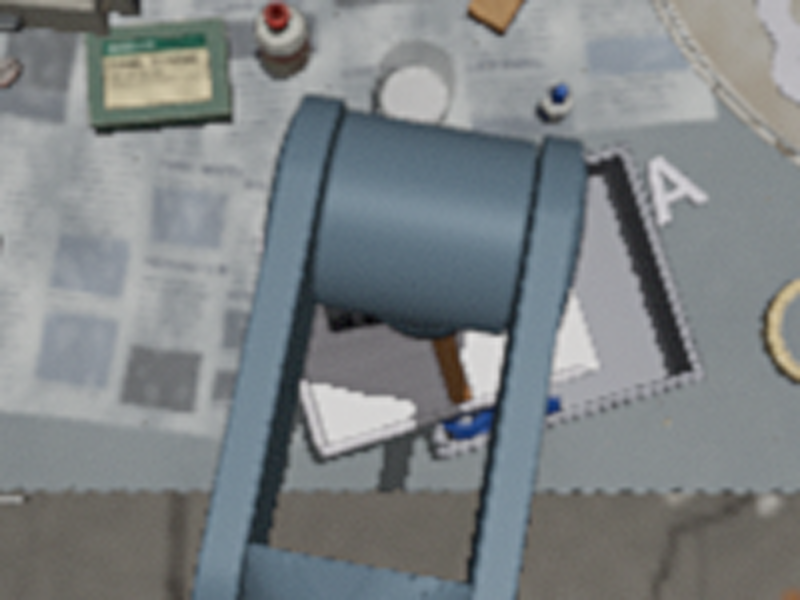

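```bash
python3 -m pendant '[[[-0.025,0.05,0,-0.003,0.002,0],[-0.054,0.11,0,-0.004,0.003,0.0015],[-0.054,0.11,0,-0.004,0,0],[-0.054,0.11,0,0,0,0],[-0.054,0.11,0,0,0,0],[-0.054,0.11,0,0,0,0],[-0.054,0.11,0,0,0,0],[-0.054,0.11,0,0,0,0],[-0.054,0.11,0,0,0,0],[-0.054,0.1,0,0,0,0],[-0.025,0.05,0,0,0,0]]]'
python3 -m pendant '[[[0,0,0,0,0,0.025],[0,0,0,0,0,0.05],[0,0,0,0,0,0.05],[0,0,0,0,0,0.05],[0,0,0,0,0,0.05],[0,0,0,0,0,0.05],[0,0,0,0,0,0.05],[0,0,0,0,0,0.05],[0,0,0,0,0,0.05],[0,0,0,0,0,0.05],[0,0,0,0,0,0.05],[0,0,0,0,0,0.025]]]'
cat >> h.py <<'E'
def home(z,dx=0,dy=0):
    a=.080
    Y=np.array([np.cos(a),np.sin(a),0]);Z=np.array([0,0,-1.]);X=np.cross(Y,Z)
    return np.array([.517+dx,.2735+dy,z]),np.stack([X,Y,Z],1)
E
python3 -c "
from h import *
show();print(delta(*home(.2)))
"
```

```text
time_s: 26.02
eef_pos: [0.5083, 0.274, 0.3016]
eef_rot: [-0.007, -0.142, 0.99, 0.006]
wrist_force: [-0.1, -0.4, -3.3]
opening: 0.175
time_s: 27.52
eef_pos: [0.5094, 0.2707, 0.2967]
eef_rot: [-0.014, 0.685, 0.728, -0.007]
wrist_force: [0.5, 0.0, -3.0]
opening: 0.172
t 27.52 bin xy 0.1172 0.3099 z 0.2967 tilt -1.73 F [ 0.47  0.04 -3.  ] M [-0.038 -0.012 -0.035] open 0.172 q [0.27 0.15 1.51 0.02 1.51 0.21]
(array([0.0062, 0.0534, 0.4821]), array([-0.0096, -0.0037, -0.0063]))
```

```bash
python3 -m pendant '[[[0.005,0.02,0,-0.0096,-0.0037,-0.006],[0,0.01,0.04,0,0,0],[0,0,0.1,0,0,0],[0,0,0.12,0,0,0],[0,0,0.12,0,0,0],[0,0,0.12,0,0,0],[0,0,0.12,0,0,0],[0,0,0.11,0,0,0],[0,0,0.06,0,0,0],[0,0,0,0,0,0]]]'
python3 -c "
from h import *
show();print(delta(*home(.085)),st()[0]['eef_pos'])
"
```

```text
time_s: 28.78
eef_pos: [0.5153, 0.2711, 0.1292]
eef_rot: [-0.0, 0.674, 0.739, -0.001]
wrist_force: [0.0, -0.2, -2.8]
opening: 0.178
t 28.77 bin xy 0.123 0.3085 z 0.1292 tilt -0.12 F [ 0.03 -0.17 -2.79] M [ 0.001 -0.006 -0.031] open 0.178 q [ 0.28  0.31  1.67 -0.    1.16  0.19]
(array([0.0115, 0.0098, 0.2211]), array([-0.0006,  0.0004,  0.0037])) [0.51533913 0.27109865 0.12923336]
```

```bash
python3 -m pendant '[[[0.01,0.005,0.03,0,0,0.0037],[0,0,0.06,0,0,0],[0,0,0.06,0,0,0],[0,0,0.06,0,0,0],[0,0,0.03,0,0,0],[0,0,0,0,0,0]]]'
python3 -c "
from h import *
show();print(delta(*home(.073)),st()[0]['eef_pos'])
"
```

```text
time_s: 29.52
eef_pos: [0.5175, 0.2737, 0.0797]
eef_rot: [0.001, 0.678, 0.735, 0.0]
wrist_force: [0.1, 0.5, -3.8]
opening: 0.177
t 29.52 bin xy 0.1259 0.3104 z 0.0797 tilt 0.06 F [ 0.07  0.48 -3.8 ] M [-0.034  0.05  -0.022] open 0.177 q [ 0.28  0.38  1.69 -0.    1.07  0.21]
(array([-0.0009, -0.0028,  0.0336]), array([ 0.0003,  0.0002, -0.0001])) [0.51753187 0.2737297  0.07972442]
```

```bash
python3 -m pendant '[[[0,0,0.012,0,0,0],[0,0,0.01,0,0,0],[0,0,0.01,0,0,0],[0,0,0.005,0,0,0],[0,0,0,0,0,0]]]'
python3 -c "
from h import *
show()
"
```

```text
time_s: 30.15
eef_pos: [0.5186, 0.274, 0.0733]
eef_rot: [0.001, 0.678, 0.735, 0.001]
wrist_force: [0.4, -0.3, -3.1]
opening: 0.179
t 30.15 bin xy 0.127 0.3104 z 0.0733 tilt 0.21 F [ 0.39 -0.28 -3.07] M [0.111 0.02  0.091] open 0.179 q [ 0.28  0.39  1.69 -0.    1.06  0.2 ]
```

```bash
python3 -m pendant '[[[0,0,0.008,0,0,0],[0,0,0.005,0,0,0],[0,0,0,0,0,0]]]'
python3 -c "
from h import *
show()
"
```

```text
time_s: 30.52
eef_pos: [0.5192, 0.2742, 0.0732]
eef_rot: [0.002, 0.678, 0.735, 0.002]
wrist_force: [0.7, -0.7, -2.7]
opening: 0.179
t 30.52 bin xy 0.1276 0.3103 z 0.0732 tilt 0.27 F [ 0.71 -0.75 -2.7 ] M [ 0.112 -0.029  0.052] open 0.179 q [ 0.28  0.39  1.69 -0.    1.05  0.2 ]
```

```bash
python3 -m pendant '[[[0,0,0.015,0,0,0],[0,0,0.015,0,0,0]]]'
python3 -c "
from h import *
import cv2
show()
c=imaging.camera('side');cv2.imwrite('pics/s15.png',cv2.resize(c['pixels'][140:340,160:360],None,fx=3,fy=3,interpolation=cv2.INTER_CUBIC))
"
```

```text
time_s: 30.78
eef_pos: [0.5195, 0.2742, 0.0728]
eef_rot: [0.002, 0.678, 0.735, 0.001]
wrist_force: [-14.5, -6.6, 27.4]
opening: 0.177
t 30.77 bin xy 0.1279 0.3103 z 0.0728 tilt 0.25 F [-14.48  -6.58  27.45] M [-0.576  2.155 -0.049] open 0.177 q [ 0.28  0.39  1.69 -0.    1.05  0.2 ]
```

View pics/s15.png

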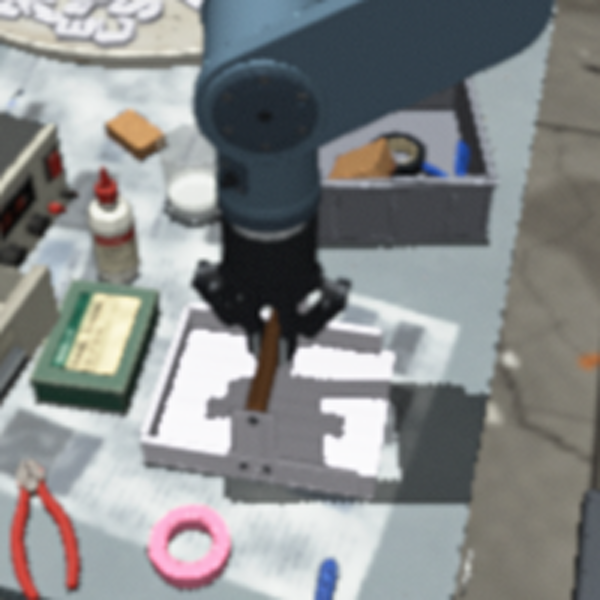

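On the table for certain. I'll relax the press, open, then rise.

```bash
python3 -m pendant '[[[0,0,-0.003,0,0,0],[0,0,0,0,0,0]]]'
python3 -m pendant '[[[0,0,0,0,0,0],[0,0,0,0,0,0],[0,0,0,0,0,0],[0,0,0,0,0,0],[0,0,0,0,0,0],[0,0,0,0,0,0],[0,0,0,0,0,0],[0,0,0,0,0,0]]]' 0
python3 -m pendant '[[[0,0,-0.03,0,0,0],[0,0,-0.1,0,0,0],[0,0,-0.15,0,0,0],[0,0,-0.2,0,0,0],[0,0,-0.2,0,0,0],[0,0,-0.2,0,0,0],[0,0,-0.1,0,0,0],[0,0,0,0,0,0]]]'
python3 -c "
from h import *
import cv2
show()
c=imaging.camera('side');cv2.imwrite('pics/s16.png',cv2.resize(c['pixels'][140:340,160:360],None,fx=3,fy=3,interpolation=cv2.INTER_CUBIC))
c=imaging.camera('top');cv2.imwrite('pics/t16.png',cv2.resize(c['pixels'][140:290,110:370],None,fx=3,fy=3,interpolation=cv2.INTER_CUBIC))
"
```

```text
time_s: 31.08
eef_pos: [0.5198, 0.2743, 0.0738]
eef_rot: [0.002, 0.678, 0.735, 0.002]
wrist_force: [-1.1, 0.2, -4.1]
opening: 0.174
time_s: 32.08
eef_pos: [0.5205, 0.2744, 0.0735]
eef_rot: [0.002, 0.678, 0.735, 0.002]
wrist_force: [0.1, 0.6, -0.2]
opening: 1.004
time_s: 33.08
eef_pos: [0.5189, 0.2744, 0.2784]
eef_rot: [0.003, 0.678, 0.735, 0.003]
wrist_force: [0.0, 0.4, -0.1]
opening: 1.0
t 33.08 bin xy 0.1274 0.3106 z 0.2784 tilt 0.46 F [ 0.04  0.43 -0.11] M [-0.003  0.004  0.002] open 1.0 q [ 0.29  0.17  1.53 -0.    1.44  0.2 ]
```

View pics/s16.png

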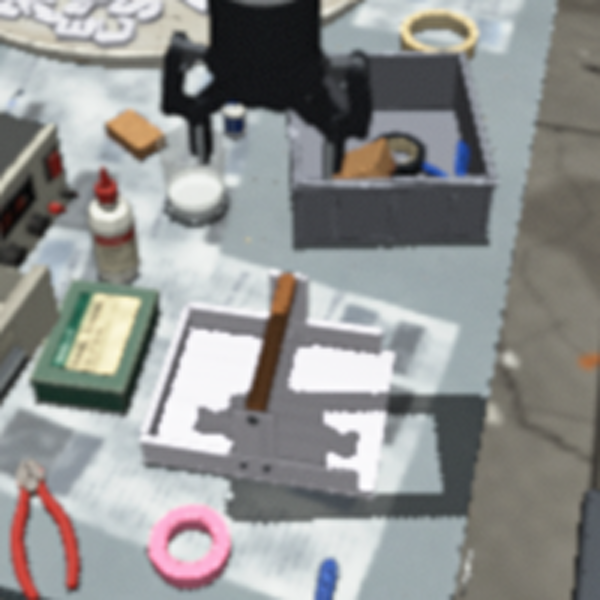

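View pics/t16.png

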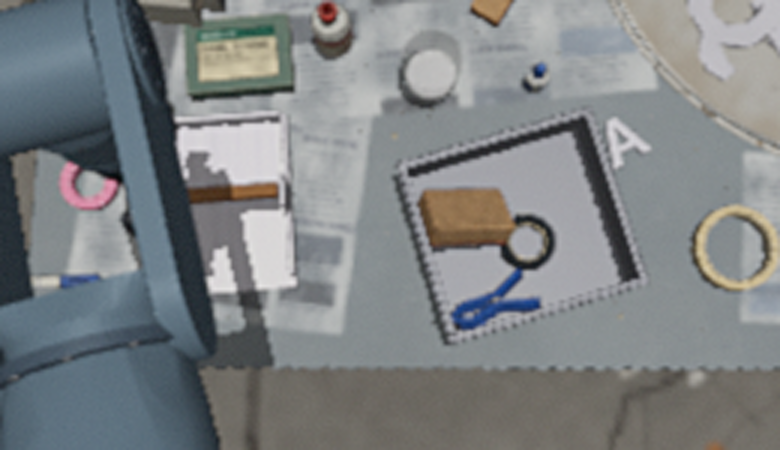

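```bash
python3 -c "
from bench import ctrl
print(ctrl.hand_in())"
```

```text
the job is handed in; nothing more can be done
None
```

I emptied the tray into the bin and set it back down where it stood. I handed the job in at about 33 s; `ctrl.hand_in()` gave no verdict.

**What I did:**
- I gripped the handle at its middle and carried the tray level.
- I laid the open edge over the bin's left rim at about 15° and tipped it on the rim to about 58°.
- I drew the tray back about 20 mm along the rim until it was clear of the block. Wrist-force readings indicated contact with the rim throughout.
- I then levelled it, lowered it within a few millimetres of its old place, let go and lifted the gripper away.

**What the last checks showed:**
- **Pieces:** the top and side pictures show the block, clamp and tape roll all inside the bin. The block lies at a slant, apparently leaning on a neighbouring piece, and is below the rim by eye. I estimated the pieces' heights but did not measure them exactly.
- **Bin:** it is upright, with its rim corners within about 2 px of the starting picture, which is a few millimetres.
- **Tray:** it looks flat on the table and is released.
- **Bystanders:** the large roll, cup and bottle look undisturbed. The arm hid most of the marker and the side cutters in the last top view; what the side view showed of them looked unmoved.
- **Force:** the highest wrist force I read was about 32 N, when pressing the tray onto the table just before letting go.

No check failed.

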